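Check the hotplate with the thermometer

TASK

Check the hotplate's temperature: lift the kettle off the hotplate and stand it in the middle of the round cork mat, let go of it, then take the yellow pen thermometer from its stand and hold it upright with its sprung tip on the hotplate's red dot, pressing lightly so that the tip is pushed in about half its travel. The program finishes while still holding the thermometer like that. Do not drop the kettle, do not jab the hotplate, and leave the other things on the worktop where they are.

Things in the scene. Friction and masses are not known exactly. Their poses are not given: they have to be found in the camera images.
- hob: Fixed single electric hotplate: white box 240 x 220 mm (x, y), top of the box at 60 mm, in its middle a black round plate of diameter 160 mm whose flat top lies at 78 mm above the worktop. Origin: on the worktop under the plate's centre; z up; a black knob is on its -x side. Its yaw varies.
- spot (a point): Centre of the red dot (diameter 20 mm) painted flat on the black plate's top, 78 mm above the worktop; 25 mm towards the hotplate's -x side and 30 mm towards its +y side from the plate's centre. At the start it is hidden under the kettle. Rigid.
- kettle_handle (a point): Centre of the grip bar of the steel kettle: a dark wooden bar 96 mm long (along the kettle's x, the spout's direction), 18 mm wide (y), 20 mm high, 150 mm above the kettle's underside, held at both ends by thin struts; free space of about 29 mm between the bar and the black knob on the lid. Axes: the kettle's (x towards the spout, z up).
- kettle_base (a point): Centre of the kettle's round underside (diameter 120 mm; the body is 128 mm wide, the spout reaches 108 mm from the centre at 82 mm height). The kettle weighs about 0.45 kg (0.35 to 0.6). At the start it stands on the black plate. Axes: the kettle's.
- kettle: The whole kettle; origin at point kettle_base.
- mat: Fixed round cork mat, diameter 170 mm, 10 mm thick, beside the hotplate (left or right of it, the thermometer stand being on the other side). Origin: centre of its underside, on the worktop.
- stand: Fixed wooden block 70 x 70 mm, 90 mm high, with a vertical through hole of 19 mm in its middle, in which the thermometer stands. Origin: centre of its underside, on the worktop.
- thermo_center (a point): Centre of the thermometer's yellow handle: square, 24 x 24 mm, 60 mm long; 105 mm above the end of the relaxed tip. Below the handle a steel tube, diameter 10 mm, then the sprung tip, on the same axis. In the stand the handle's lower end rests on the block's top, this point is 120 mm above the worktop; raise it 75 mm to come free. z along the handle, x and y square to its faces. 0.1 kg.
- thermo: The whole thermometer; origin at the end of its relaxed tip, 105 mm below the handle's centre; axes as those of its handle.
- tip_end (a point): Flat end (diameter 11 mm, copper) of the thermometer's sprung tip; moves with the tip.
- tip (a joint): How far the sprung tip is pushed into the thermometer, m: 0 relaxed, 0.012 fully in. A soft spring: it begins to move at about 1 N, is half-way in (0.006) at about 3.2 N, and reaches its stop at about 5.3 N.
- mug: Blue mug, 80 mm wide, 95 mm high, at the back; leave alone. Origin: centre of its underside.
- jar: Amber glass jar with a red cap, 90 mm wide, 130 mm high, at the back; leave alone. Origin: centre of its underside.
- glass: Green tumbler, 64 mm wide, 85 mm high, between the robot and the hotplate; leave alone. Origin: centre of its underside.
- salt: White salt shaker, 40 mm wide, 73 mm high, between the robot and the hotplate; leave alone. Origin: centre of its underside.
There are look-alikes about, which are no part of the job. Leave any blue or pink look-alike of the thermo alone.

How it is judged:
By the outcome, as a careful person would: the job done as asked, in the order asked, and still so for the second after the job is handed in, while the arm keeps its last pose, push and grip.
It also fails if it takes over 48 s, if anything falls off the work surface, if the arm or the gripper's body presses on something with over 40 N, if the wrist force passes 120 N, or if a joint passes its speed limit or range.

ROBOT

A 6-joint arm with a two-finger parallel gripper is mounted at the origin on the work surface. World frame = base frame: x ahead of the robot, y to its left, z up, the work surface at z = 0. Lengths are in m, angles in rad, forces in N, time in s.
With the tool pointing down it reaches from about 0.275 to 0.975 m from the base axis. Payload 8.4 kg.
Tool frame: the origin (TCP) lies midway between the tips of the shut fingers; the grasp point (between the pads) lies env.grip_depth behind it (env.grip_depth is the distance from the TCP to the grasp point, in m); z points along the fingers, y is the line along which they close (so a half turn about z gives the same grasp; the last joint's range is limited). The gripper opens to 92 mm and grips with 3 to 60 N. Pads are 20 mm wide; open, the fingers measure 128 mm over their backs; the gripper's body (75 mm by 189 mm) begins 69 mm behind the grasp point.
Start: joints at [-1.232, 0.353, 1.633, -0, 1.155, -0.002], TCP at [0.209, -0.589, 0.215] pointing down, gripper open.
Joint ranges: [-2.63, 2.63], [-0.92, 2.1], [0.06, 2.66], [-1.3, 4.44], [0, 2.69], [-3.02, 3.02]. Speed limits (rad/s): [2.22, 2.22, 2.79, 3.14, 3.14, 3.14].

INTERFACE

Orientations are given as a unit quaternion [x, y, z, w].
In Python, from bench import env gives the robot as it stands. The module is installed in compiled form; this text tells all that it offers.
- The arm moves only by the tool arm_command, never from a script. Its argument "steps" is text: rows parted by semicolons, each of 7 numbers parted by spaces: the shift along the world's x, y, z in mm, then the turn, a rotation vector about the world's x, y, z in rad, then the opening, from 0 (shut) to 1 (fully open). A call has 1 to 20 rows; each row is the pose to reach, as a shift and turn from the pose commanded when the call began; what a row does not reach only later rows make up. A row lasts 1/8 s, in which the tool goes at most 62.5 mm and 10.7 degrees, less where a joint would pass 70% of its speed; a pose out of reach is approached as far as the arm can. A call with a gripper value outside its range is refused whole. The fingers move at their own pace and stop on an object; "force" is the grip in N (left out, the last holds). Time passes only in rows, so rows that repeat a pose let the fingers close. It gives the time, the measured TCP pose, the force, the opening and the grip force at its end, in the units of the state.
- env.state(): the state, without advancing time (a new reading comes with each control period).
- env.capture(name): name is "scene" or "top" or "wrist"; returns the picture (384x512x3 uint8, blue, green, red); there is no depth.
- env.camera_info(name): a dict with "vfov" (degrees; the focal length in pixels is half the picture's height over the tangent of half this angle, whatever the lens; pixels are square), "cx", "cy" (the principal point, pixels), "camera_from_world" (4x4, takes a point from world to camera coordinates). Camera axes: x right, y down, z forward; pixel columns grow to the right and rows downward; lengths in m; the calibration is good to about 2 mm. A picture is of the moment at which its call begins: read the wrist's pose just before it. camera_info takes no time and is no camera call; for the wrist camera it gives the pose at the moment of the call.
- env.sign_off(): hands the job in; it is judged then, once.
The state is a dict: "time": time; "joint_pos": joint angles; "qd": joint speeds; "tau": joint torques, N m; "tcp_pos": TCP position; "tool_rot": TCP orientation; "ft_force": force on the tool from outside, world axes, zero at the start; "torque": the same for the moment, N m; "width": finger opening in m; "finger_force": force on a finger pad.
Only numpy, scipy, OpenCV 4.12 (cv2) and the standard library are available. Lean on these libraries where they do the work, as an engineer would, in place of code of your own. Each camera call takes 0.05 s, during which the arm holds its last target. There are 200 camera calls.

## Working session

There is one attempt and no reset: what is moved stays moved. The work goes in short steps, Python scripts to look and compute and a tool call to move; the robot and the scene stay as the last step left them, time stands still between calls to the robot, and variables do not carry over. Pictures are saved under pics/ and viewed, at most 14 in all, crops included, and the job is handed in when it is done.

Besides the shell and the picture viewer there is one more tool, called after "Emit:" by a JSON object that holds its "method" and its "body". arm_command: Moves the arm, as the interface text tells. Its arguments: {"type":"object","properties":{"steps":{"type":"string"},"force":{"type":"number"}},"required":["steps"]}

```bash
mkdir -p pics; cat > h.py <<'E'
import numpy as np, cv2
from bench import env
def cap(n,f=None):
    ci=env.camera_info(n); im=env.capture(n)
    if f: cv2.imwrite('pics/'+f,im)
    return im,ci
def ray(ci,u,v):
    f=192/np.tan(np.radians(ci['vfov'])/2); T=np.array(ci['camera_from_world'])
    d=T[:3,:3].T@np.array([(u-ci['cx'])/f,(v-ci['cy'])/f,1]); o=-T[:3,:3].T@T[:3,3]
    return o,d
def onz(ci,u,v,z):
    o,d=ray(ci,u,v); return o+d*(z-o[2])/d[2]
def proj(ci,p):
    f=192/np.tan(np.radians(ci['vfov'])/2); T=np.array(ci['camera_from_world'])
    q=T[:3,:3]@np.array(p)+T[:3,3]; return q[:2]/q[2]*f+[ci['cx'],ci['cy']]
E
python3 - <<'E'
from h import *
a,ci=cap('scene','scene0.png'); b,cj=cap('top','top0.png')
for c in(ci,cj): print(c['vfov'],c['cx'],c['cy'],np.round(ray(c,256,192),3).tolist())
s=env.state(); print(s['time'],s['width'],s['tcp_pos'],s['tool_rot'],env.grip_depth)
E
```

```text
48.59921604869841 256.68272577590506 195.18113135526673 [[1.233, 0.391, 0.823], [-0.667, -0.357, -0.654]]
48.15753655783739 264.1322588853296 192.28302385363503 [[0.331, 0.044, 1.313], [0.202, 0.014, -0.98]]
0.1 0.09189045160525137 [ 0.20876151 -0.58863464  0.21393519] [ 9.85517290e-01  1.69573815e-01 -9.86616750e-05 -6.17753195e-04] 0.0187
```

View pics/scene0.png

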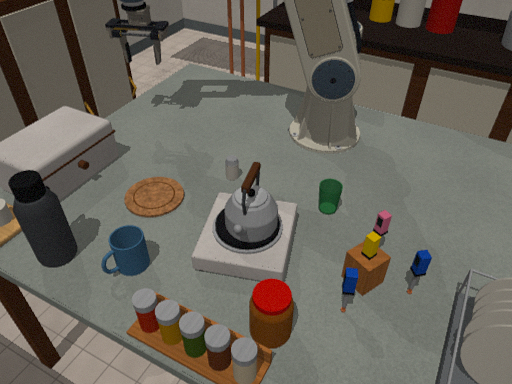

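View pics/top0.png

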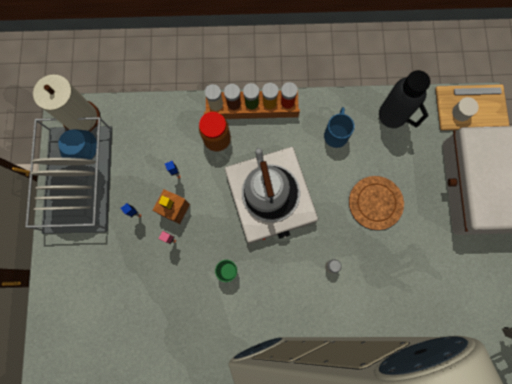

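Scene: the kettle is at about (250,215), the handle at (250,180), the mat at (154,196), and the yellow thermometer at (371,245). Top: the hob is at (271,193), the mat at (377,203), the thermometer at (165,202), with look-alikes in blue and pink around it. I'll measure with masks and check enlarged crops.

```bash
python3 - <<'E'
from h import *
t=cv2.imread('pics/top0.png'); s=cv2.imread('pics/scene0.png')
ct=env.camera_info('top'); cs=env.camera_info('scene')
A=cv2.resize(t[130:260,140:340],None,fx=4,fy=4,interpolation=cv2.INTER_CUBIC); cv2.imwrite('pics/c1.png',A)
B=cv2.resize(s[150:300,190:400],None,fx=3.8,fy=3.8,interpolation=cv2.INTER_CUBIC); cv2.imwrite('pics/c2.png',B)
def big(m,roi):
    z=np.zeros_like(m); x0,y0,x1,y1=roi; z[y0:y1,x0:x1]=m[y0:y1,x0:x1]
    c=max(cv2.findContours(z,0,1)[0],key=cv2.contourArea); return c
h=cv2.cvtColor(t,cv2.COLOR_BGR2HSV)
c=big(cv2.inRange(h,(5,90,80),(20,255,255)),(340,170,415,235)); e=cv2.fitEllipse(c); print('mat',e,onz(ct,*e[0],.01))
g=[onz(ct,*p[0],.01) for p in c]; q=cv2.minEnclosingCircle(np.float32([x[:2] for x in g])); print('mat world',q)
c=big(cv2.inRange(h,(0,0,140),(180,60,255)),(220,140,325,245)); r=cv2.minAreaRect(c)
P=np.float32([onz(ct,*p[0],.06)[:2] for p in cv2.convexHull(c)]); R=cv2.minAreaRect(P); print('hob',R,cv2.boxPoints(R).round(3).tolist())
c=big(cv2.inRange(h,(22,120,110),(35,255,255)),(140,180,200,230)); m=cv2.moments(c); print('yel',m['m00'],c.reshape(-1,2).min(0),c.reshape(-1,2).max(0),m['m10']/m['m00'],m['m01']/m['m00'],onz(ct,m['m10']/m['m00'],m['m01']/m['m00'],.145))
hs=cv2.cvtColor(s,cv2.COLOR_BGR2HSV)
c=big(cv2.inRange(hs,(22,120,80),(35,255,255)),(350,220,395,265));m=cv2.moments(c); u,v=m['m10']/m['m00'],m['m01']/m['m00'];print('yel scene',u,v,onz(cs,u,v,.12))
E
```

```text
mat ((375.9447937011719, 202.587158203125), (52.54136276245117, 55.14759826660156), 125.32318878173828) [ 0.55572989 -0.30627386  0.01      ]
mat world ((0.5566582083702087, -0.30657532811164856), 0.08532059192657471)
hob ((0.5988295078277588, -0.023596040904521942), (0.2383788675069809, 0.1304151564836502), 15.441935539245605) [[0.46700000762939453, 0.00800000037997961], [0.5009999871253967, -0.11800000071525574], [0.7310000061988831, -0.054999999701976776], [0.6959999799728394, 0.07100000232458115]]
yel 62.0 [159 196] [169 205] 163.8037634408602 200.6048387096774 [0.5539096 0.3155958 0.145    ]
yel scene 371.05119453924914 243.67747440273038 [0.54802676 0.31479312 0.12      ]
```

View pics/c1.png

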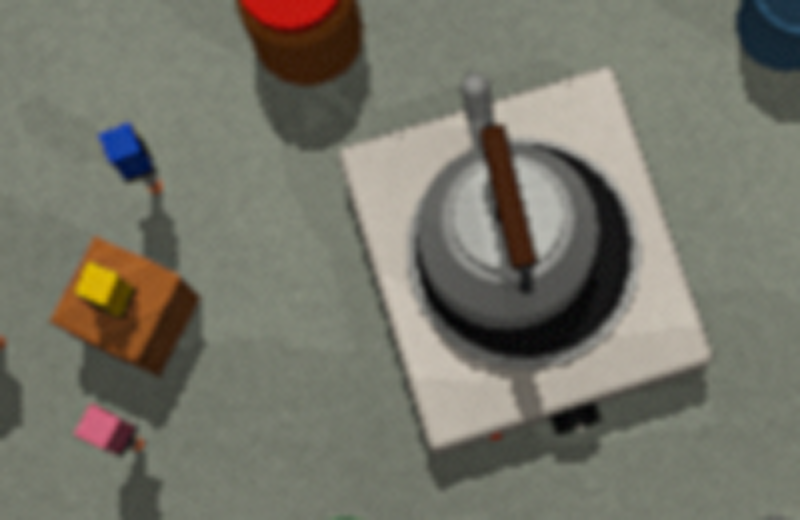

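View pics/c2.png

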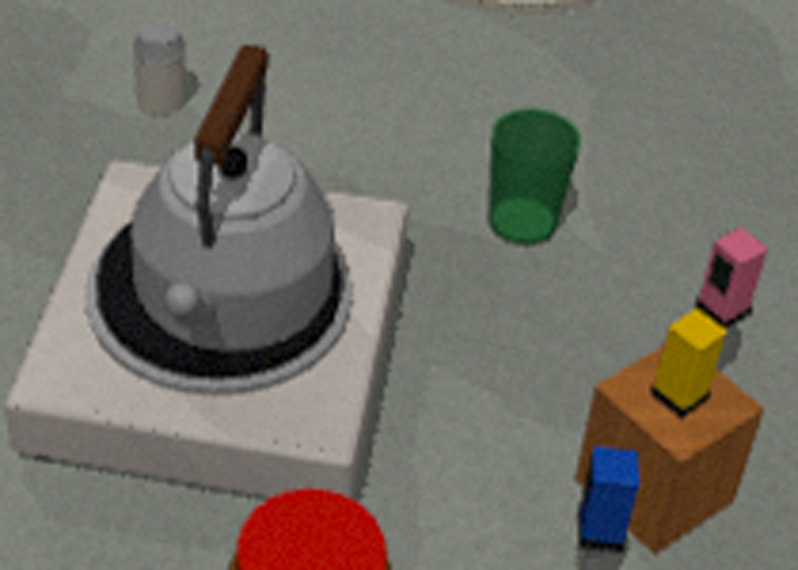

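The crops put the hob top corners at c1 (342,150), (608,68), (708,355) and (432,447). The handle bar ends are at (492,128) and (523,268), with the spout pointing up-image. The yellow top face is at about (98,282).

```bash
python3 - <<'E'
from h import *
ct=env.camera_info('top'); cs=env.camera_info('scene')
T=lambda u,v,z: onz(ct,140+(u+.5)/4-.5,130+(v+.5)/4-.5,z)
P=np.array([T(u,v,.06) for u,v in[(342,150),(608,68),(708,355),(432,447)]])
print(P.round(3).tolist(),np.linalg.norm(np.diff(P,axis=0),axis=1)); c=P.mean(0)
d=(P[0]-P[3])+(P[1]-P[2]); yaw=np.arctan2(d[1],d[0]); print('hob',c,np.degrees(yaw))
R=np.array([[np.cos(yaw),-np.sin(yaw)],[np.sin(yaw),np.cos(yaw)]]); print('spot',c[:2]+R@[-.025,.03])
a,b=T(492,128,.238),T(523,268,.238); d=a-b; print('bar',(a+b)/2,np.linalg.norm(d),np.degrees(np.arctan2(d[1],d[0])))
S=lambda u,v,z: onz(cs,190+(u+.5)/3.8-.5,150+(v+.5)/3.8-.5,z)
a,b=S(206,145,.228),S(258,60,.228); d=a-b;print('bar s',(a+b)/2,np.linalg.norm(d),np.degrees(np.arctan2(d[1],d[0])))
# yellow top in c1
Q=[T(u,v,.15) for u,v in [(90,262),(122,275),(106,308),(75,292)]];print(np.round(Q,3).tolist(),np.mean(Q,0))
for n in('wrist',):
  w=env.camera_info(n); M=np.array(w['camera_from_world']); print(w['vfov'],ray(w,w['cx'],w['cy']),M.round(2).tolist())
E
```

```text
[[0.668, 0.153, 0.06], [0.727, -0.05, 0.06], [0.505, -0.115, 0.06], [0.443, 0.089, 0.06]] [0.2112311  0.23117449 0.21326495]
hob [0.58553378 0.01926578 0.06      ] 15.994422569248847
spot [0.55323525 0.04121584]
bar [0.58550561 0.03130794 0.238     ] 0.0944960983988309 10.548524543117667
bar s [0.58456863 0.03033523 0.228     ] 0.08534250491429546 7.942443619763681
[[0.568, 0.319, 0.15], [0.559, 0.297, 0.15], [0.536, 0.308, 0.15], [0.548, 0.329, 0.15]] [0.55271829 0.31337171 0.15      ]
67.37132519956974 (array([ 0.27653688, -0.56565726,  0.38455366]), array([-0.23802588, -0.08375574, -0.96764077])) [[0.33, -0.94, -0.0, -0.63], [-0.91, -0.32, 0.25, -0.03], [-0.24, -0.08, -0.97, 0.39], [0.0, 0.0, 0.0, 1.0]]
```

Emit:
{"method": "arm_command", "body": {"steps": "0 0 60 0 0 0 1;376 620 146 0 0 -0.166 1;376 620 146 0 0 -0.166 1;376 620 146 0 0 -0.166 1;376 620 146 0 0 -0.166 1;376 620 146 0 0 -0.166 1;376 620 146 0 0 -0.166 1;376 620 146 0 0 -0.166 1;376 620 146 0 0 -0.166 1;376 620 146 0 0 -0.166 1;376 620 146 0 0 -0.166 1;376 620 146 0 0 -0.166 1;376 620 146 0 0 -0.166 1;376 620 146 0 0 -0.166 1;376 620 146 0 0 -0.166 1;376 620 146 0 0 -0.166 1"}}

```text
time: 2.1
tcp_pos: [0.5843, 0.0298, 0.3605]
tool_rot: [0.996, 0.087, -0.0, 0.0]
ft_force: [0.4, 0.7, -1.1]
width: 0.0917
finger_force: 0.0
```

```bash
python3 - <<'E'
from h import *
a,ci=cap('wrist','w1.png'); s=env.state(); print(s['time'],s['tcp_pos'],s['tool_rot'],proj(ci,(.585,.031,.238)))
h=cv2.cvtColor(a,cv2.COLOR_BGR2HSV); m=cv2.inRange(h,(3,110,30),(15,255,200)); m=cv2.morphologyEx(m,cv2.MORPH_OPEN,np.ones((3,3)))
c=max(cv2.findContours(m,0,1)[0],key=cv2.contourArea); P=np.float32([onz(ci,*p[0],.238)[:2] for p in c]); print(cv2.minAreaRect(c),cv2.minAreaRect(P))
E
```

```text
2.15 [0.58434158 0.0297702  0.36057394] [ 9.96246163e-01  8.65653503e-02 -1.22225691e-04  8.88035546e-05] [248.5182274 185.1906057]
((423.0, 198.5), (85.0, 90.0), 90.0) ((0.6007375121116638, -0.15406695008277893), (0.09392288327217102, 0.09581322968006134), 9.892592430114746)
```

View pics/w1.png

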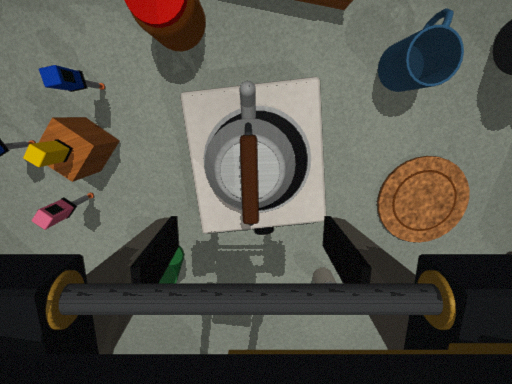

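The wrist view shows the bar from about (248,136) to (251,224). The hob corners are at (182,94), (317,78), (325,221) and (204,232), and the mat is at (423,198).

```bash
python3 - <<'E'
from h import *
ci=env.camera_info('wrist'); a=cv2.imread('pics/w1.png')
h=cv2.cvtColor(a,cv2.COLOR_BGR2HSV); m=cv2.inRange(h,(0,90,20),(15,255,200)); z=0*m; z[125:235,230:275]=m[125:235,230:275]
c=max(cv2.findContours(z,0,1)[0],key=cv2.contourArea); P=np.float32([onz(ci,*p[0],.238)[:2] for p in c]); print(cv2.minAreaRect(c),cv2.minAreaRect(P))
P=np.array([onz(ci,u,v,.06) for u,v in[(182,94),(317,78),(325,221),(204,232)]])
print(np.linalg.norm(np.diff(P,axis=0),axis=1)); c=P.mean(0); d=(P[0]-P[3])+(P[1]-P[2]); yaw=np.arctan2(d[1],d[0])
R=np.array([[np.cos(yaw),-np.sin(yaw)],[np.sin(yaw),np.cos(yaw)]]); print('hob',c,np.degrees(yaw),'spot',c[:2]+R@[-.025,.03])
m=cv2.inRange(h,(5,90,80),(20,255,255)); z=0*m; z[140:255,360:490]=m[140:255,360:490]
c=max(cv2.findContours(z,0,1)[0],key=cv2.contourArea); print('mat',cv2.minEnclosingCircle(np.float32([onz(ci,*p[0],.01)[:2] for p in c])))
E
```

```text
((249.0596160888672, 178.9678955078125), (88.26251983642578, 16.295549392700195), 88.26429748535156) ((0.5899562835693359, 0.031135765835642815), (0.0941086933016777, 0.01716908998787403), 11.58707046508789)
[0.20981289 0.23485648 0.21220631]
hob [0.5860082  0.01776309 0.06      ] 16.354421743110393 spot [0.5535724  0.03950978]
mat ((0.5578388571739197, -0.30595749616622925), 0.08642147481441498)
```

Emit:
{"method": "arm_command", "body": {"steps": "4 1 -50 0 0 0.03 1;4 1 -95 0 0 0.03 1;4 1 -130 0 0 0.03 1;4 1 -151 0 0 0.03 1;4 1 -151 0 0 0.03 1;4 1 -151 0 0 0.03 0;4 1 -151 0 0 0.03 0;4 1 -151 0 0 0.03 0;4 1 -151 0 0 0.03 0;4 1 -151 0 0 0.03 0;4 1 -151 0 0 0.03 0", "force": 45}}

```text
time: 3.52
tcp_pos: [0.5889, 0.032, 0.2096]
tool_rot: [0.995, 0.102, -0.0, -0.0]
ft_force: [-0.5, -0.3, 0.0]
width: 0.034
finger_force: 0.0
```

Emit:
{"method": "arm_command", "body": {"steps": "0 0 0 0 0 0 0;0 0 0 0 0 0 0;0 0 0 0 0 0 0"}}

```text
time: 3.9
tcp_pos: [0.5889, 0.0319, 0.2095]
tool_rot: [0.995, 0.102, -0.0, 0.0]
ft_force: [1.1, -0.4, -0.8]
width: 0.0176
finger_force: 45.0
```

Emit:
{"method": "arm_command", "body": {"steps": "0 0 10 0 0 0 0;0 0 25 0 0 0 0;0 0 45 0 0 0 0;0 0 65 0 0 0 0;0 0 80 0 0 0 0;0 0 80 0 0 0 0"}}

```text
time: 4.65
tcp_pos: [0.5896, 0.032, 0.2912]
tool_rot: [0.995, 0.102, 0.001, 0.0]
ft_force: [0.3, 0.9, -3.2]
width: 0.0174
finger_force: 45.0
```

```bash
python3 - <<'E'
from h import *
a,ci=cap('scene'); w,cw=cap('wrist'); cv2.imwrite('pics/lift.png',np.hstack([cv2.resize(a[60:300,100:400],(400,320)),cv2.resize(w,(400,320))]))
s=env.state(); print(s['time'],s['tcp_pos'],s['ft_force'],s['torque'],s['width'])
E
```

```text
4.75 [0.58861447 0.03192637 0.28927116] [ 0.34816821 -0.3362054  -3.58626345] [ 0.04519495  0.08231828 -0.02938227] 0.017512207616404426
```

View pics/lift.png

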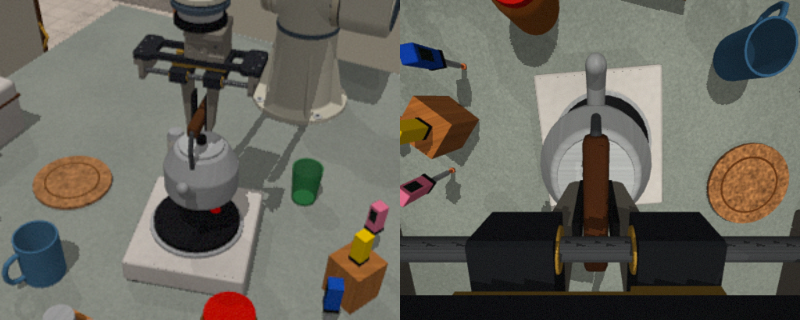

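The kettle hangs level and the red dot is visible. Next I carry it to the mat.

Emit:
{"method": "arm_command", "body": {"steps": "-2 -20 0 0 0 0 0;-6 -60 0 0 0 0 0;-10 -110 0 0 0 0 0;-14 -160 0 0 0 0 0;-19 -210 0 0 0 0 0;-23 -260 0 0 0 0 0;-27 -300 0 0 0 0 0;-29 -325 0 0 0 0 0;-30 -337 0 0 0 0 0;-30 -337 -20 0 0 0 0;-30 -337 -55 0 0 0 0;-30 -337 -95 0 0 0 0;-30 -337 -125 0 0 0 0;-30 -337 -138 0 0 0 0;-30 -337 -140 0 0 0 0;-30 -337 -140 0 0 0 0"}}

```text
time: 6.75
tcp_pos: [0.5597, -0.3052, 0.1507]
tool_rot: [0.995, 0.102, 0.001, 0.0]
ft_force: [-0.1, -0.7, -3.2]
width: 0.0178
finger_force: 45.0
```

```bash
python3 - <<'E'
from h import *
s=env.state(); print(s['time'],s['tcp_pos'],s['ft_force'],s['torque'],s['width'])
for n,z in(('wrist',.01),('top',.01),('scene',.01)):
    a,c=cap(n,'p_%s.png'%n)
    print(n,proj(c,(.557,-.306,.01)))
w=cv2.imread('pics/p_top.png')[140:260,300:450]; s=cv2.imread('pics/p_scene.png')[120:260,80:240]
cv2.imwrite('pics/place.png',np.hstack([cv2.resize(w,(400,400)),cv2.resize(s,(400,400))]))
E
```

```text
6.75 [ 0.55971153 -0.30520858  0.15074531] [-0.08025633 -0.72144227 -3.23757174] [-0.06883472 -0.01033353 -0.01812143] 0.01777231137466511
wrist [249.6331493  184.81606632]
top [375.82331392 202.18377498]
scene [154.08407911 194.9020706 ]
```

View pics/place.png

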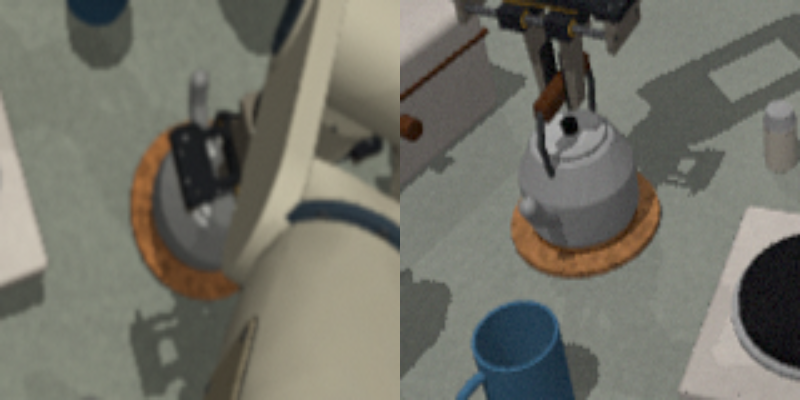

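The kettle is centred over the mat and about 9 mm above it. I'll lower it gently.

Emit:
{"method": "arm_command", "body": {"steps": "0 0 -4 0 0 0 0;0 0 -7 0 0 0 0;0 0 -8 0 0 0 0;0 0 -9 0 0 0 0;0 0 -9 0 0 0 0"}}

```text
time: 7.52
tcp_pos: [0.5589, -0.3051, 0.1416]
tool_rot: [0.995, 0.102, 0.0, 0.0]
ft_force: [-3.5, 2.2, 6.1]
width: 0.0179
finger_force: 45.0
```

Emit:
{"method": "arm_command", "body": {"steps": "0 0 0 0 0 0 0.5;0 0 0 0 0 0 1;0 0 0 0 0 0 1;0 0 0 0 0 0 1;0 0 0 0 0 0 1;0 0 0 0 0 0 1;0 0 0 0 0 0 1;0 0 40 0 0 0 1;0 0 100 0 0 0 1;0 0 150 0 0 0 1;0 0 150 0 0 0 1"}}

```text
time: 8.9
tcp_pos: [0.5609, -0.3061, 0.2955]
tool_rot: [0.995, 0.102, 0.003, 0.002]
ft_force: [0.1, 1.3, -1.0]
width: 0.0918
finger_force: 0.0
```

```bash
python3 - <<'E'
from h import *
s=env.state(); print(s['time'],s['tcp_pos'],s['tool_rot'],s['ft_force'],s['width'])
a,c=cap('wrist','w3.png'); t,ct=cap('top','t3.png'); s,cs=cap('scene','s3.png')
h=cv2.cvtColor(a,cv2.COLOR_BGR2HSV); m=cv2.inRange(h,(0,90,20),(15,255,200)); m[:,:220]=0; m[:,285:]=0; m[240:]=0
c1=max(cv2.findContours(m,0,1)[0],key=cv2.contourArea); print(cv2.minAreaRect(c1),cv2.minAreaRect(np.float32([onz(c,*p[0],.17)[:2] for p in c1])))
h=cv2.cvtColor(s,cv2.COLOR_BGR2HSV); m=cv2.inRange(h,(0,150,120),(8,255,255))|cv2.inRange(h,(172,150,120),(180,255,255)); m[:,:215]=0;m[:,290:]=0;m[260:]=0
c1=max(cv2.findContours(m,0,1)[0],key=cv2.contourArea);M=cv2.moments(c1); print('dot',cv2.contourArea(c1),M['m10']/M['m00'],M['m01']/M['m00'],onz(cs,M['m10']/M['m00'],M['m01']/M['m00'],.078))
cv2.imwrite('pics/v.png',np.hstack([cv2.resize(s[110:310,100:350],(400,320)),cv2.resize(a,(400,320))]))
E
```

```text
8.9 [ 0.56091749 -0.30614699  0.29547084] [0.99475203 0.10223595 0.00331123 0.00228892] [ 0.07915531  1.33260084 -0.97671901] 0.09179918028764643
((248.0239715576172, 185.90097045898438), (71.33245849609375, 67.09320831298828), 47.290611267089844) ((0.5593041777610779, -0.30570366978645325), (0.07834366708993912, 0.07105942070484161), 53.22895812988281)
dot 26.0 261.0 216.65384615384616 [0.55070076 0.04001047 0.078     ]
```

View pics/v.png

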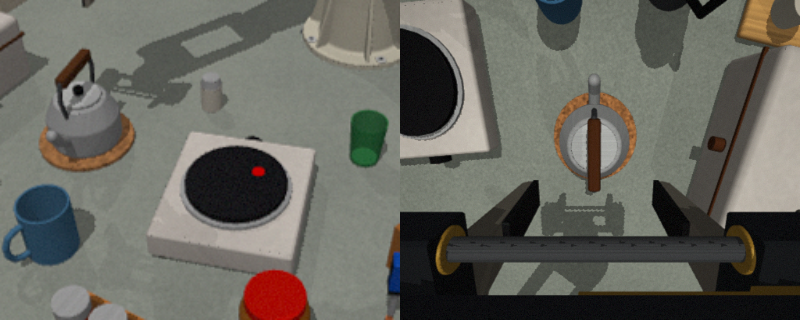

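The kettle stands upright on the mat. The dot measures (0.551,0.040), which agrees with the hob-derived (0.5535,0.040). Next I move over the thermometer.

Emit:
{"method": "arm_command", "body": {"steps": "-9 40 10 0 0 0 1;-9 620 10 0 0 -0.3 1;-9 620 10 0 0 -0.64 1;-9 620 10 0 0 -0.64 1;-9 620 10 0 0 -0.64 1;-9 620 10 0 0 -0.64 1;-9 620 10 0 0 -0.64 1;-9 620 10 0 0 -0.64 1;-9 620 10 0 0 -0.64 1;-9 620 10 0 0 -0.64 1;-9 620 10 0 0 -0.64 1;-9 620 10 0 0 -0.64 1;-9 620 10 0 0 -0.64 1;-9 620 10 0 0 -0.64 1"}}

```text
time: 10.8
tcp_pos: [0.5499, 0.3136, 0.3001]
tool_rot: [0.976, -0.217, -0.0, 0.0]
ft_force: [0.8, 0.5, -0.3]
width: 0.0924
finger_force: 0.0
```

```bash
python3 - <<'E'
from h import *
s=env.state(); print(s['time'],s['tcp_pos'],s['tool_rot'])
a,c=cap('wrist','w4.png'); h=cv2.cvtColor(a,cv2.COLOR_BGR2HSV)
for n,lo,hi,z in(('yel',(22,100,60),(35,255,255),.15),('blue',(105,150,60),(130,255,255),.135),('pink',(150,60,80),(178,255,255),.135)):
    for k in cv2.findContours(cv2.inRange(h,lo,hi),0,1)[0]:
        if cv2.contourArea(k)>60:
            r=cv2.minAreaRect(k); W=cv2.minAreaRect(np.float32([onz(c,*p[0],z)[:2] for p in k])); print(n,np.round(r[0],0),W)
T=lambda u,v: onz(c0,140+u/4,130+v/4,0).round(3)
c0=env.camera_info('top'); print('blue1 tip',T(155,187),'pink tip',T(139,445),'blue2',T(2,343))
E
```

```text
10.8 [0.54991728 0.31359531 0.30012706] [ 9.76275239e-01 -2.16532750e-01 -2.67290043e-04  3.92563939e-04]
yel [247. 174.] ((0.558717668056488, 0.3134003281593323), (0.022892192006111145, 0.031145405024290085), 64.95137786865234)
blue [178. 215.] ((0.5450124144554138, 0.4143410921096802), (0.024149365723133087, 0.04071919247508049), 32.52734375)
blue [217.  88.] ((0.6566688418388367, 0.3033576011657715), (0.027878133580088615, 0.022381119430065155), 20.874427795410156)
pink [278. 236.] ((0.4672758877277374, 0.3137080669403076), (0.028171392157673836, 0.04204665496945381), 61.0079231262207)
blue1 tip [0.657 0.304 0.   ] pink tip [0.455 0.314 0.   ] blue2 [0.536 0.42  0.   ]
```

View pics/w4.png

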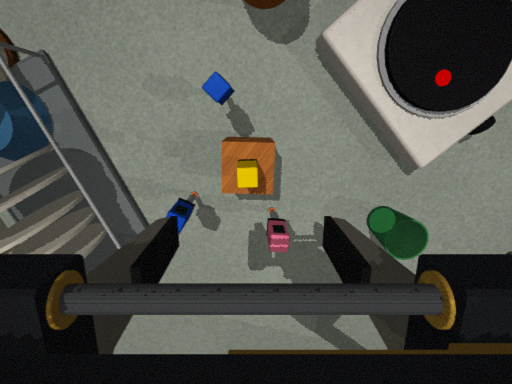

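The wrist view shows the yellow handle at (247,174), square to the tool. Blue look-alikes are at (178,215) and (217,88), and the pink one is at (278,236). All three are clear of the finger paths.

Emit:
{"method": "arm_command", "body": {"steps": "4 1 -40 0 0 0 0.7;4 1 -90 0 0 0 0.7;4 1 -140 0 0 0 0.7;4 1 -175 0 0 0 0.7;4 1 -192 0 0 0 0.7;4 1 -198 0 0 0 0.7;4 1 -198 0 0 0 0.7;4 1 -198 0 0 0 0;4 1 -198 0 0 0 0;4 1 -198 0 0 0 0;4 1 -198 0 0 0 0;4 1 -198 0 0 0 0;4 1 -198 0 0 0 0;4 1 -198 0 0 0 0", "force": 25}}

```text
time: 12.6
tcp_pos: [0.5539, 0.316, 0.1027]
tool_rot: [0.976, -0.216, 0.0, -0.0]
ft_force: [-0.9, 0.2, 2.3]
width: 0.0239
finger_force: 24.8
```

Emit:
{"method": "arm_command", "body": {"steps": "0 0 8 0 0 0 0;0 0 20 0 0 0 0;0 0 45 0 0 0 0;0 0 75 0 0 0 0;0 0 105 0 0 0 0;0 0 130 0 0 0 0;0 0 140 0 0 0 0;0 0 140 0 0 0 0"}}

```text
time: 13.6
tcp_pos: [0.5541, 0.316, 0.2432]
tool_rot: [0.976, -0.216, 0.0, -0.0]
ft_force: [-1.3, 1.3, 0.2]
width: 0.0237
finger_force: 24.8
```

```bash
python3 - <<'E'
from h import *
s=env.state(); print(s['time'],s['tcp_pos'],s['tool_rot'],s['ft_force'],s['width'])
def dot(n,lo=(0,120,100)):
    a,c=cap(n,'d_%s.png'%n); h=cv2.cvtColor(a,cv2.COLOR_BGR2HSV); m=cv2.inRange(h,lo,(8,255,255))|cv2.inRange(h,(172,)+lo[1:],(180,255,255))
    p=proj(c,(.552,.04,.078)); r=15 if n!='wrist' else 60; x,y=p.astype(int); z=0*m; z[max(0,y-r):y+r,max(0,x-r):x+r]=m[max(0,y-r):y+r,max(0,x-r):x+r]
    k=cv2.findContours(z,0,1)[0]
    if not k: print(n,'none',p); return
    k=max(k,key=cv2.contourArea)
    M=cv2.moments(z,True); u,v=M['m10']/M['m00'],M['m01']/M['m00']; print(n,p.round(1),u,v,M['m00'],onz(c,u,v,.078))
for n in('scene','top','wrist'): dot(n)
a=cv2.imread('pics/d_scene.png'); cv2.imwrite('pics/v2.png',cv2.resize(a[110:300,240:440],(800,600)[:1]+(600,) ) )
E
```

```text
13.6 [0.55410157 0.31604856 0.24319109] [ 9.76416524e-01 -2.15894436e-01  4.46124556e-04 -4.06195911e-04] [-1.2858169   1.32673533  0.17065212] 0.02370876025311856
scene [260.8 217. ] 260.94871794871796 216.5897435897436 39.0 [0.55055839 0.03978932 0.078     ]
top [263.5 202.9] 263.2391304347826 202.56521739130434 46.0 [0.55299669 0.04086615 0.078     ]
wrist [480.6  74.3] 480.51666666666665 72.91 300.0 [0.55348274 0.03972299 0.078     ]
```

View pics/v2.png

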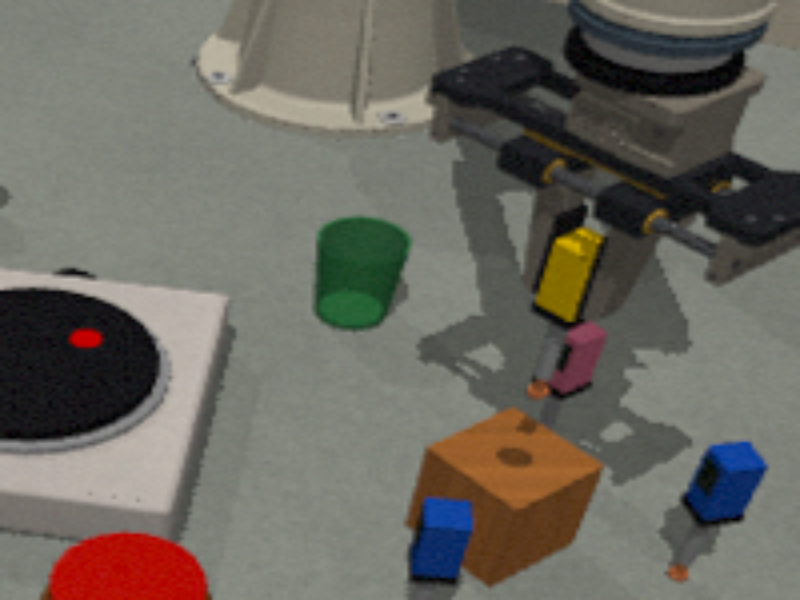

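The thermometer is held near upright. The hole, pink and blue items are unmoved, and the tip is at scene (374,233). The dot measures (0.5526,0.0401). I'll move above it.

Emit:
{"method": "arm_command", "body": {"steps": "0 -20 0 0 0 0 0;0 -65 0 0 0 0 0;-1 -115 0 0 0 0 0;-1 -165 0 0 0 0 0;-1 -215 0 0 0 0 0;-1 -255 0 0 0 0 0;-1 -272 0 0 0 0 0;-1.5 -276 -10 0 0 0 0;-1.5 -276 -30 0 0 0 0;-1.5 -276 -45 0 0 0 0;-1.5 -276 -50 0 0 0 0;-1.5 -276 -50 0 0 0 0;-1.5 -276 -50 0 0 0 0"}}

```text
time: 15.38
tcp_pos: [0.5528, 0.0402, 0.1931]
tool_rot: [0.976, -0.216, 0.0, -0.0]
ft_force: [-0.5, 0.5, -0.6]
width: 0.024
finger_force: 24.8
```

```bash
python3 - <<'E'
from h import *
s=env.state(); p=s['tcp_pos']; print(s['time'],p,s['ft_force'],s['width'])
out=[]
for n in('scene','top'):
    a,c=cap(n,'e_%s.png'%n)
    T=p+np.array([0,0,-.0877]); H=p+np.array([0,0,.0173])
    q=proj(c,T); x,y=q.astype(int); x0,y0=x-33,y-50
    print(n,'tip',q.round(1),'top',proj(c,H+[0,0,.03]).round(1),'low',proj(c,H-[0,0,.03]).round(1),'dot',proj(c,(.5526,.0401,.078)).round(1),'crop0',x0,y0)
    out.append(cv2.resize(a[y0:y0+100,x0:x0+66],(396,600),interpolation=cv2.INTER_CUBIC))
cv2.imwrite('pics/v3.png',np.hstack(out))
E
```

```text
15.375 [0.55282086 0.0401806  0.19309552] [-0.5116263   0.50494561 -0.55283899] 0.02403920821095498
scene tip [260.8 209.2] top [261.5 165.6] low [261.2 185.9] dot [260.7 217.1] crop0 227 159
top tip [263.5 200.9] top [263.4 191.3] low [263.4 195.9] dot [263.5 202.7] crop0 230 150
```

View pics/v3.png

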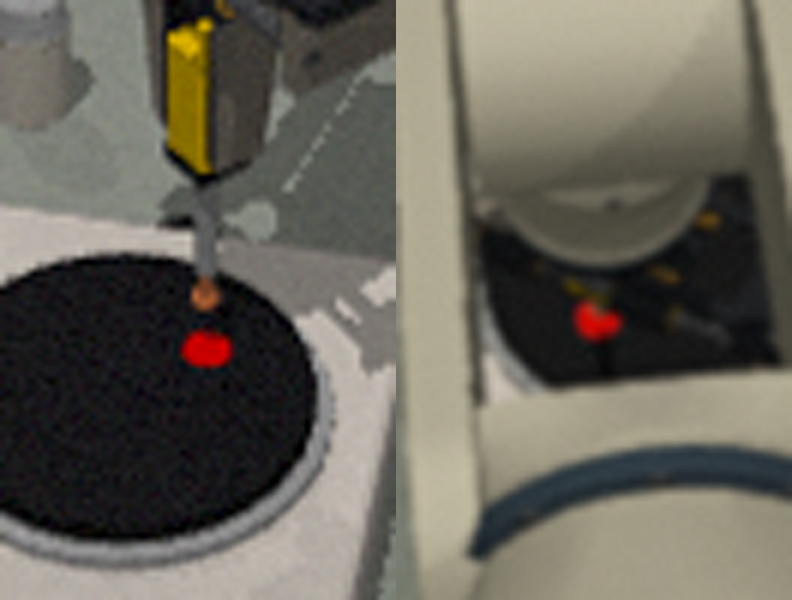

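Scene view: the tip at crop (205,306) lines up above the dot at (207,350), and the tube is vertical. I'll lower it slowly.

Emit:
{"method": "arm_command", "body": {"steps": "0 0 -10 0 0 0 0;0 0 -18 0 0 0 0;0 0 -22 0 0 0 0;0 0 -24 0 0 0 0;0 0 -24 0 0 0 0;0 0 -24 0 0 0 0"}}

```text
time: 16.23
tcp_pos: [0.5526, 0.0399, 0.1688]
tool_rot: [0.976, -0.216, 0.0, -0.0]
ft_force: [0.0, 0.2, -1.1]
width: 0.024
finger_force: 24.8
```

Emit:
{"method": "arm_command", "body": {"steps": "0 0 -1.5 0 0 0 0;0 0 -3 0 0 0 0;0 0 -4 0 0 0 0;0 0 -5 0 0 0 0;0 0 -6 0 0 0 0;0 0 -6 0 0 0 0;0 0 -6 0 0 0 0"}}

```text
time: 17.1
tcp_pos: [0.5525, 0.04, 0.1627]
tool_rot: [0.976, -0.216, 0.0, -0.0]
ft_force: [-0.4, 0.2, 1.9]
width: 0.024
finger_force: 24.8
```

```bash
python3 - <<'E'
from h import *
F=[]
for i in range(6):
    s=env.state(); F.append(s['ft_force']); env.capture('top')
print(s['time'],s['tcp_pos'],np.mean(F,0),np.std(F,0),s['width'])
E
```

```text
17.35 [0.5524722  0.03996284 0.16264099] [-0.1151256  -0.19189021  1.27230702] [0.28503066 0.53781486 0.48352111] 0.024133331521357552
```

Emit:
{"method": "arm_command", "body": {"steps": "0 0 -1 0 0 0 0;0 0 -2 0 0 0 0;0 0 -2.8 0 0 0 0;0 0 -2.8 0 0 0 0;0 0 -2.8 0 0 0 0;0 0 -2.8 0 0 0 0"}}

```text
time: 18.15
tcp_pos: [0.5525, 0.0399, 0.1598]
tool_rot: [0.976, -0.216, 0.0, -0.0]
ft_force: [-0.3, -0.9, 2.7]
width: 0.0242
finger_force: 24.8
```

```bash
python3 - <<'E'
from h import *
F=[]
for i in range(8):
    s=env.state(); F.append(s['ft_force']); a=env.capture('scene')
print(s['time'],s['tcp_pos'],s['tool_rot'],np.mean(F,0),np.std(F,0),s['width'])
cv2.imwrite('pics/v4.png',cv2.resize(a[110:250,110:310],(800,560),interpolation=cv2.INTER_CUBIC))
E
```

```text
18.5 [0.55244775 0.03995346 0.15980527] [ 9.76417241e-01 -2.15892032e-01  4.83567860e-05 -2.11476285e-05] [ 0.02423223 -0.19517231  2.27601352] [0.27031464 0.47392404 0.30137103] 0.02451887809915801
```

View pics/v4.png

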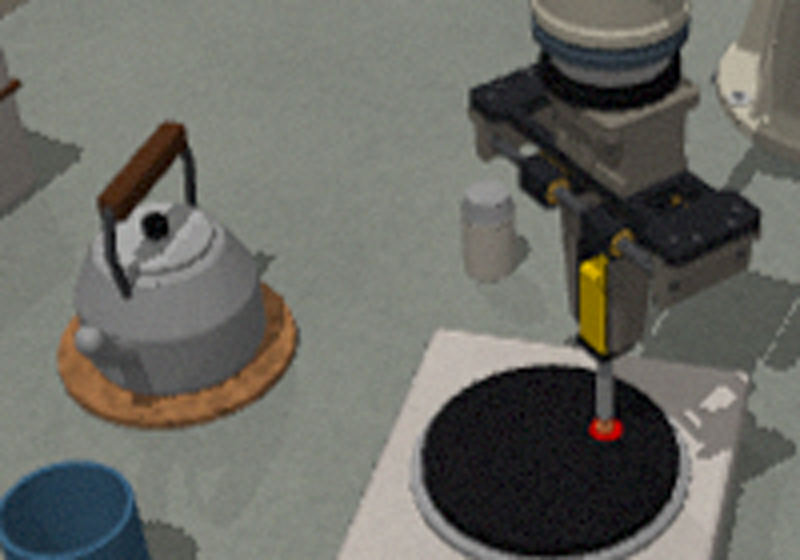

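The tip sits in the middle of the dot at (605,428) with the thermometer upright and the kettle standing on the mat. Contact is about 3.2 N with 5.9 mm pushed in, so I'm handing in.

```bash
python3 -c "
from bench import env
print(env.sign_off())"
```

```text
the job is handed in; nothing more can be done
None
```

The job is handed in: the kettle stands in the middle of the mat, and the thermometer is held upright on the red dot with its tip pushed in about 6 mm at about 3.2 N, after about 18.5 s of the 48 s allowed.

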